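# Hang the washed still grid on its keeper peg

## Task

Hang the red-handled perforated still grid by its eye on the drip stand's peg: push the eye in along the peg so that it lifts the brass gravity keeper, and let the keeper fall shut behind it, so that the grid hangs upright and free, out of your grip. Leave the blue-handled grid standing where it is.

Things in the scene. Friction and masses are not known exactly. Their poses are not given: they have to be found in the camera images.
- red_grid_eye (a point): Upright steel grid, RED handle, about 0.2 kg: disc 96 mm wide on the bench, 8 mm stem, eye, and on top a square handle 18x18 mm, 50 mm tall, sides along own x, y, its centre 100 mm above this point. Point: centre of the eye's opening, 105 mm above the disc's underside. Eye: closed loop of 6 mm bar in the y-z plane, straight top bar, opening 40x40 mm, 52 mm outside; both faces alike.
- peg_seat (a point): Fixed stand (drip tray 140x140 mm, rim 22 mm high; post 208 mm) with a level 10 mm peg. Point: on the peg's axis, mid-seat, 160 mm up. x runs along the peg from tip to post: tip at -39 mm, stop collar +28, post +95. Enter with the eye square to the peg, its centre 4 mm below the axis (11 below to 4 above works), push to x = 0, then lower: hung, it is 15 mm below the axis.
- keeper (a joint): Brass keeper hinged at the collar: 0 rad = shut, grows as its front lifts, to 1.1; falls shut by its 40 g. Two 5 mm bars, 18 mm either side of the peg (the stem passes between them), cross over the seat 20 mm above the axis, dip to a lip at seat x = -29 mm, then rise as a nose to 40 mm above the axis at x = -77. An eye pushed in lifts it (about 1 N) and clears the lip past x = -23.
- blue_grid_eye (a point): The other grid, upright on the bench, same sizes but a BLUE handle; leave it alone. Point: the centre of its eye, 105 mm above the bench.
There are look-alikes about, which are no part of the job. What is shaped like the part that bears red_grid_eye but green or purple is not meant.

How it is judged:
By the outcome, as a careful person would: the job done as asked, in the order asked, and still so for the second after the job is handed in, with the robot touching nothing.
It also fails if it takes over 42 s, if anything falls off the work surface, if the arm or the gripper's body presses on something with over 40 N, if the wrist force passes 120 N, or if a joint passes its speed limit or range.

## Robot

A 6-joint arm with a two-finger parallel gripper is mounted at the origin on the work surface. World frame = base frame: x ahead of the robot, y to its left, z up, the work surface at z = 0. Lengths are in m, angles in rad, forces in N, time in s.
With the tool pointing down it reaches from about 0.3 to 0.95 m from the base axis. Payload 3.1 kg.
Tool frame: the origin (TCP) lies midway between the tips of the shut fingers; the grasp point (between the pads) lies 19 mm behind it; z points along the fingers, y is the line along which they close (so a half turn about z gives the same grasp; the last joint's range is limited). The gripper opens to 85 mm and grips with 20 to 120 N. Pads are 22 mm wide; open, the fingers measure 114 mm over their backs; the gripper's body (76 mm by 85 mm) begins 54 mm behind the grasp point. The pads swing forward as they close: fully open they stand 13 mm farther back than shut.
Start: joints at [-1.27, 0.308, 1.634, -0, 1.2, -0.07], TCP at [0.226, -0.583, 0.231] pointing down, gripper open.
Joint ranges: [-3.06, 3.06], [-0.79, 1.96], [0.05, 2.63], [-1.19, 4.34], [0.05, 2.64], [-2.94, 2.94]. Speed limits (rad/s): [2.79, 2.79, 3.14, 3.14, 3.14, 3.14].

## Interface

Orientations are given as a unit quaternion [x, y, z, w].
In Python, from plant import r gives the robot as it stands. The module is installed in compiled form; this text tells all that it offers.
- The arm moves only by the tool arm_command, never from a script. Its argument "motion" is a list of rows, each an object with "linear": the shift along the world's x, y, z in m, a list of three; "delta_rot": the turn, a rotation vector about the world's x, y, z in degrees, a list of three; "hand": the closure, from 0 (fully open) to 1 (shut). A call has 1 to 20 rows; each row shifts and turns the commanded pose from where the row before left it; what a row does not reach is not made up. A row lasts 1/8 s, in which the tool goes at most 62.5 mm and 10.7 degrees, less where a joint would pass 70% of its speed; a pose out of reach is approached as far as the arm can. A call is refused whole if a number of a shift passes 0.0625 or a number of a turn 10.7, either way. A call with a gripper value outside its range is refused whole. The fingers move at their own pace and stop on an object; "grip_force" is the grip in N (left out, the last holds). Time passes only in rows, so rows that do not move let the fingers close. It gives the time, the measured TCP pose, the force, the opening and the grip force at its end, in the units of the state.
- r.sense(): the state, without advancing time (a new reading comes with each control period).
- r.capture(name): name is "scene" or "top" or "wrist"; returns (picture, depth): 420x560x3 uint8, red, green, blue; 420x560 float32, m along the optical axis (not along the pixel's ray), 0 where there is no reading.
- r.calibration(name): a dict with "camera_matrix" (3x3 intrinsics, pixels), "position" and "orientation" of the camera in the world. Camera axes: x right, y up, looking along -z (the intrinsics and any distortion apply to the point x, -y, -z); pixel columns grow to the right and rows downward; lengths in m; the calibration is good to about 2 mm. The wrist camera is an equidistant fisheye: a pixel r from the principal point sees the ray r / f radians off the axis. A picture is of the moment at which its call begins: read the wrist's pose just before it. calibration takes no time and is no camera call; for the wrist camera it gives the pose at the moment of the call.
- r.hand_in(): hands the job in; it is judged then, once.
The state is a dict: "time": time; "qpos": joint angles; "qd": joint speeds; "joint_efforts": joint torques, N m; "tool_pos": TCP position; "eef_rot": TCP orientation; "ft_force": force on the tool from outside, world axes, zero at the start; "wrist_torque": the same for the moment, N m; "grip_width": finger opening in m; "finger_force": force on a finger pad.
Only numpy, scipy, OpenCV 4.12 (cv2) and the standard library are available. Lean on these libraries where they do the work, as an engineer would, in place of code of your own. Each camera call takes 0.05 s, during which the arm holds its last target. There are 200 camera calls.

## Working session

There is one attempt and no reset: what is moved stays moved. The work goes in short steps, Python scripts to look and compute and a tool call to move; the robot and the scene stay as the last step left them, time stands still between calls to the robot, and variables do not carry over. Pictures are saved under pics/ and viewed, at most 10 in all, crops included, and the job is handed in when it is done.

Besides the shell and the picture viewer there is one more tool, called after "Call:" as name(argument=value, ...), one argument or row to a line, values as JSON. arm_command: Moves the arm, as the interface text tells. Its arguments: {"type":"object","properties":{"motion":{"type":"array"},"grip_force":{"type":"number"}},"required":["motion"]}

```bash
mkdir -p pics; cat > h.py <<'E'
import numpy as np,cv2
from scipy.spatial.transform import Rotation as R
from plant import r
def cam(n):
    c=r.calibration(n); p,d=r.capture(n); return p,d,c
def cloud(d,c):
    K=np.array(c["camera_matrix"]); v,u=np.mgrid[:420,:560]
    P=np.stack([(u-K[0,2])/K[0,0]*d,-(v-K[1,2])/K[1,1]*d,-d],-1)
    q=np.array(c["orientation"]); M=R.from_quat(q).as_matrix() if q.size==4 else q
    return P@M.T+np.array(c["position"])
E
python3 - <<'E'
from h import *
print(r.sense()); ims=[]
for n in("scene","top"):
    p,d,c=cam(n); np.savez(n,p=p,d=d,X=cloud(d,c)); ims.append(p); print(n,c)
    cv2.imwrite(f"pics/{n}.png",p[...,::-1])
E
```

```text
{'time': 0.0, 'qpos': array([-1.26971734e+00,  3.08999710e-01,  1.63521651e+00, -3.22679806e-05,
        1.19969637e+00, -6.97119902e-02]), 'qd': array([-0.00055464,  0.00139038,  0.00036655, -0.00024466,  0.00042236,
       -0.0006362 ]), 'joint_efforts': array([-1.60876072e-03, -4.15265393e+01, -2.76663512e+01, -2.66754587e-04,
        1.00940571e-02,  7.56087843e-06]), 'tool_pos': array([ 0.22618053, -0.58174111,  0.23003611]), 'eef_rot': array([ 9.82861682e-01,  1.84340902e-01, -1.48818569e-04, -1.15048045e-03]), 'ft_force': array([ 0.28751481,  0.34523314, -0.17262284]), 'wrist_torque': array([ 0.05681714, -0.0710153 ,  0.03595494]), 'finger_force': 0.0, 'grip_width': 0.08536624934169097}
scene {'camera_matrix': array([[436.18772789,   0.        , 274.11839865],
       [  0.        , 436.18772789, 218.2426904 ],
       [  0.        ,   0.        ,   1.        ]]), 'position': array([0.94858001, 0.1005714 , 0.76641498]), 'orientation': array([0.1966585 , 0.23085134, 0.72712862, 0.61588721])}
top {'camera_matrix': array([[513.34106822,   0.        , 281.16739573],
       [  0.        , 513.34106822, 201.2159464 ],
       [  0.        ,   0.        ,   1.        ]]), 'position': array([0.43343125, 0.04316996, 1.08009897]), 'orientation': array([-0.02024169,  0.03739823,  0.71554516, -0.69727095])}
```

View pics/scene.png

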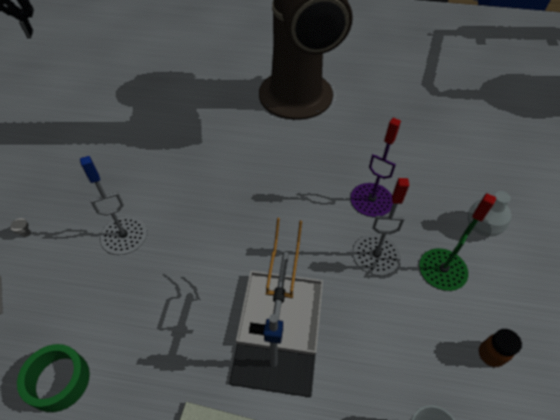

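View pics/top.png

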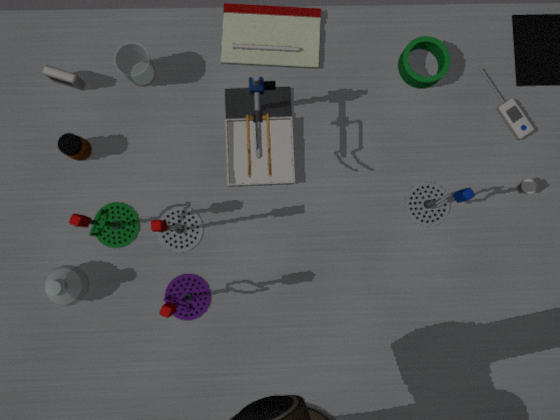

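The steel grid with the red handle has its disc at top (180,229) and its handle at (159,226). The purple grid is at (188,297) and the green one at (116,225). The stand is at (260,140), with the peg along the image column from its tip at (259,155) to the post at (257,87). Blue is at (430,203).

```bash
python3 - <<'E'
from h import *
for n,hr,dr in(("top",(215,240,148,170),(205,252,155,206)),("scene",(175,208,388,412),(232,278,350,402))):
    z=np.load(n+".npz");p=z['p'].astype(int);X=z['X'];d=z['d']
    def sub(b,m): return X[b[0]:b[1],b[2]:b[3]][m[b[0]:b[1],b[2]:b[3]]&(d[b[0]:b[1],b[2]:b[3]]>0)]
    red=(p[...,0]>90)&(p[...,1]<50)
    H=sub(hr,red); print(n,"handle",len(H),H.min(0),H.max(0),np.median(H,0))
    T=H[H[:,2]>.222]; 
    if len(T)>8: print(" top",len(T),T.mean(0),T[:,2].max(),cv2.minAreaRect((T[:,:2]*1000).astype(np.float32)))
    D=sub(dr,(X[...,2]<.02)&(X[...,2]>.0035)); print(" disc",len(D),D.min(0) if len(D) else 0,D.max(0) if len(D) else 0)
    if len(D): print("  circ",cv2.minEnclosingCircle((D[:,:2]*1000).astype(np.float32)))
    E=sub((150,260,140,215) if n=="top" else (150,270,345,420),(X[...,2]>.075)&(X[...,2]<.14))
    if n=="top": E=E[(E[:,0]>.33)]
    q=np.linalg.norm(E[:,:2]-np.median(H,0)[:2],axis=1)<.05; E=E[q]
    print(" eye",len(E),E.mean(0),"rect",cv2.minAreaRect((E[:,:2]*1000).astype(np.float32)))
    # stand: points by height
    b=(75,190,215,300) if n=="top" else (210,370,230,330)
    for lo,hi in((.014,.03),(.15,.172),(.172,.186),(.186,.202),(.202,.25)):
        S=sub(b,(X[...,2]>lo)&(X[...,2]<hi)); 
        if len(S): print("  S",lo,hi,len(S),S.mean(0).round(4),S.min(0).round(3),S.max(0).round(3),cv2.minAreaRect((S[:,:2]*1000).astype(np.float32)))
    br=(p[...,0]>100)&(p[...,0]-p[...,2]>50)
    S=sub(b,br);print(" brass",len(S),S.min(0),S.max(0))
    c,e,m=np.linalg.svd(S-S.mean(0),full_matrices=False);print(m[0],S.mean(0))
E
for f in top scene; do :; done
python3 - <<'E'
import cv2
a=cv2.imread('pics/scene.png')[110:370,220:480];b=cv2.imread('pics/top.png')[60:320,60:320]
o=cv2.convertScaleAbs(cv2.hconcat([cv2.resize(x,(400,400),interpolation=cv2.INTER_CUBIC) for x in(a,b)]),alpha=1.8)
cv2.imwrite('pics/crop.png',o)
E
```

```text
top handle 97 [0.46023609 0.22152598 0.22440043] [0.47677523 0.23813314 0.23304375] [0.46839279 0.2289153  0.23010604]
 top 97 [0.46813935 0.22956309 0.2299153 ] 0.23304375124579213 ((468.2788391113281, 229.61204528808594), (16.51509666442871, 16.134305953979492), 3.444716453552246)
 disc 590 [0.42186383 0.17569172 0.00350015] [0.5170867  0.28033161 0.01484459]
  circ ((470.45269775390625, 226.03225708007812), 68.62149047851562)
 eye 72 [0.46824945 0.2159497  0.11506858] rect ((468.2930603027344, 220.62432861328125), (6.1753411293029785, 35.93821334838867), 7.92824125289917)
  S 0.014 0.03 648 [0.6234 0.0585 0.0191] [ 0.555 -0.012  0.014] [0.748 0.128 0.029] ((652.1209716796875, 58.41294860839844), (192.67405700683594, 140.0611114501953), 0.8237742185592651)
  S 0.15 0.172 661 [0.66   0.0544 0.165 ] [0.575 0.025 0.151] [0.732 0.078 0.172] ((653.6091918945312, 51.60268783569336), (47.3377571105957, 156.92694091796875), 87.8169937133789)
  S 0.172 0.186 378 [0.6564 0.0588 0.1778] [0.564 0.037 0.172] [0.734 0.079 0.186] ((648.7549438476562, 58.41920852661133), (170.6227569580078, 40.879
[... 1530 characters left out ...]
 0.186 590 [0.6651 0.0624 0.1781] [0.561 0.04  0.172] [0.736 0.082 0.186] ((648.2264404296875, 61.809776306152344), (175.03285217285156, 40.88851547241211), 1.037777304649353)
  S 0.186 0.202 112 [0.6105 0.0616 0.1937] [0.551 0.04  0.186] [0.728 0.081 0.202] ((639.2266845703125, 60.637210845947266), (177.41824340820312, 40.787757873535156), 0.15881597995758057)
  S 0.202 0.25 73 [0.7224 0.063  0.2081] [0.715 0.058 0.202] [0.728 0.068 0.211] ((721.7789916992188, 62.941471099853516), (12.885135650634766, 9.486418724060059), 9.462884902954102)
 brass 149 [0.57621285 0.04195686 0.16321812] [0.66377021 0.08091172 0.1835159 ]
[ 0.993322   -0.08750066  0.0752    ] [0.62688899 0.06059801 0.1788319 ]
```

View pics/crop.png

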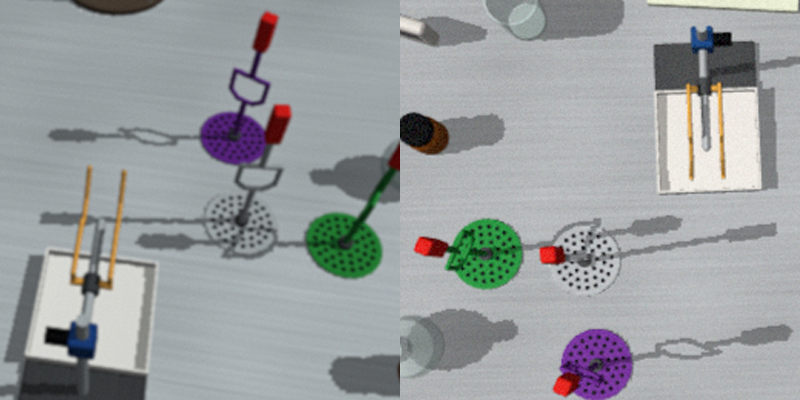

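The crop confirms the steel disc with the red handle. The peg runs along +x at y≈0.060, with the seat at x≈0.6265. The grid's yaw is about 5°. I'll rise and travel to hover above the handle, turning so that the fingers close along the grid's x; that way they fit between the keeper bars.

Call:
arm_command(
  motion=[
    {"linear": [0,0,0.05],"delta_rot": [0,0,0],"hand": 0},
    {"linear": [0,0,0.05],"delta_rot": [0,0,0],"hand": 0},
    {"linear": [0.0151,0.0508,0],"delta_rot": [0,0,4.63],"hand": 0},
    {"linear": [0.0151,0.0508,0],"delta_rot": [0,0,4.63],"hand": 0},
    {"linear": [0.0151,0.0508,0],"delta_rot": [0,0,4.63],"hand": 0},
    {"linear": [0.0151,0.0508,0],"delta_rot": [0,0,4.63],"hand": 0},
    {"linear": [0.0151,0.0508,0],"delta_rot": [0,0,4.63],"hand": 0},
    {"linear": [0.0151,0.0508,0],"delta_rot": [0,0,4.63],"hand": 0},
    {"linear": [0.0151,0.0508,0],"delta_rot": [0,0,4.63],"hand": 0},
    {"linear": [0.0151,0.0508,0],"delta_rot": [0,0,4.63],"hand": 0},
    {"linear": [0.0151,0.0508,0],"delta_rot": [0,0,4.63],"hand": 0},
    {"linear": [0.0151,0.0508,0],"delta_rot": [0,0,4.63],"hand": 0},
    {"linear": [0.0151,0.0508,0],"delta_rot": [0,0,4.63],"hand": 0},
    {"linear": [0.0151,0.0508,0],"delta_rot": [0,0,4.63],"hand": 0},
    {"linear": [0.0151,0.0508,0],"delta_rot": [0,0,4.63],"hand": 0},
    {"linear": [0.0151,0.0508,0],"delta_rot": [0,0,4.63],"hand": 0},
    {"linear": [0.0151,0.0508,0],"delta_rot": [0,0,4.63],"hand": 0},
    {"linear": [0.0151,0.0508,0],"delta_rot": [0,0,4.63],"hand": 0},
    {"linear": [0,0,0],"delta_rot": [0,0,0],"hand": 0},
    {"linear": [0,0,0],"delta_rot": [0,0,0],"hand": 0},
  ],
  grip_force=50,
)

```text
time: 2.6
tool_pos: [0.4674, 0.2298, 0.3305]
eef_rot: [0.673, 0.739, -0.001, -0.0]
ft_force: [-0.3, -0.5, 0.6]
grip_width: 0.0851
finger_force: 0.0
```

```bash
cat >> h.py <<'E'
def wcloud(d,c):
    K=np.array(c["camera_matrix"]); v,u=np.mgrid[:420,:560]
    a=(u-K[0,2])/K[0,0]; b=(v-K[1,2])/K[1,1]; t=np.hypot(a,b)+1e-9; s=np.tan(t)/t*d
    P=np.stack([a*s,-b*s,-d],-1)
    return P@R.from_quat(c["orientation"]).as_matrix().T+np.array(c["position"])
def yaw():
    M=R.from_quat(r.sense()["eef_rot"]).as_matrix(); return np.degrees(np.arctan2(M[1,1],M[0,1])),M[:,2]
E
python3 - <<'E'
from h import *
s=r.sense();print(s['tool_pos'],yaw(),s['ft_force'],s['time'])
p,d,c=cam("wrist");X=wcloud(d,c);np.savez("w",p=p,d=d,X=X);cv2.imwrite("pics/w1.png",p[...,::-1])
p=p.astype(int);red=(p[...,0]>80)&(p[...,1]<50)&(d>0)&(np.linalg.norm(X[...,:2]-[.468,.23],axis=-1)<.04)
T=X[red&(X[...,2]>.222)];print(len(T),T.mean(0),cv2.minAreaRect((T[:,:2]*1000).astype(np.float32)))
E
```

```text
[0.46742922 0.22978583 0.33050934] (np.float64(5.33652640409279), array([-0.00170486, -0.00143726, -0.99999751])) [-0.31863789 -0.45239446  0.59696615] 2.6
9 [0.47036936 0.24034498 0.22446947] ((468.8287353515625, 240.11500549316406), (9.54396915435791, 0.7525010108947754), 7.3596014976501465)
```

View pics/w1.png

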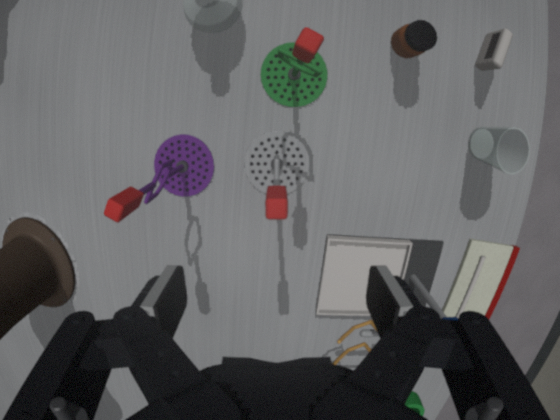

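The wrist view shows the red handle at (277,202), midway between the fingers (columns 185 and 368). The purple grid (184,166) and the green grid (294,75) are well clear. I'll measure the top face with a looser colour threshold.

```bash
python3 - <<'E'
from h import *
z=np.load("w.npz");p=z['p'].astype(int);d=z['d'];X=z['X']
red=(p[...,0]>1.6*p[...,1])&(p[...,0]>60)&(d>0);red[:180]=0;red[225:]=0;red[:,:258]=0;red[:,296:]=0
T=X[red];print(len(T),T.min(0),T.max(0))
print(np.histogram(T[:,2],8))
t=T[T[:,2]>.222]; print(len(t),t.mean(0),cv2.minAreaRect((t[:,:2]*1000).astype(np.float32)))
print(cv2.minAreaRect((T[:,:2]*1000).astype(np.float32)))
E
```

```text
653 [0.45868223 0.22302072 0.18751537] [0.47572919 0.24099396 0.23099621]
(array([ 29,  22,  32,  24,  35,  33,  33, 445]), array([0.18751537, 0.19295048, 0.19838558, 0.20382069, 0.20925579,
       0.2146909 , 0.220126  , 0.22556111, 0.23099621]))
470 [0.46719682 0.23264132 0.22863279] ((467.20111083984375, 231.82093811035156), (15.8413667678833, 17.448381423950195), 5.463561058044434)
((467.30218505859375, 231.81683349609375), (16.131624221801758, 17.42196273803711), 5.076643466949463)
```

Call:
arm_command(
  motion=[
    {"linear": [0,0.0015,-0.045],"delta_rot": [0,0,0],"hand": 0},
    {"linear": [0,0,-0.04],"delta_rot": [0,0,0],"hand": 0},
    {"linear": [0,0,-0.035],"delta_rot": [0,0,0],"hand": 0},
    {"linear": [0,0,-0.02],"delta_rot": [0,0,0],"hand": 0.4},
    {"linear": [0,0,0],"delta_rot": [0,0,0],"hand": 0.6},
    {"linear": [0,0,0],"delta_rot": [0,0,0],"hand": 1},
    {"linear": [0,0,0],"delta_rot": [0,0,0],"hand": 1},
    {"linear": [0,0,0],"delta_rot": [0,0,0],"hand": 1},
    {"linear": [0,0,0],"delta_rot": [0,0,0],"hand": 1},
    {"linear": [0,0,0],"delta_rot": [0,0,0],"hand": 1},
  ],
  grip_force=60,
)

```text
time: 3.9
tool_pos: [0.4688, 0.232, 0.1928]
eef_rot: [0.673, 0.739, 0.001, 0.001]
ft_force: [-1.5, -0.9, 5.7]
grip_width: 0.0175
finger_force: 59.6
```

Call:
arm_command(
  motion=[
    {"linear": [0,0,0.015],"delta_rot": [0,0,0],"hand": 1},
    {"linear": [0,0,0.02],"delta_rot": [0,0,0],"hand": 1},
    {"linear": [0,0,0.016],"delta_rot": [0,0,0],"hand": 1},
    {"linear": [0.003,-0.015,0],"delta_rot": [0,0,-0.6],"hand": 1},
    {"linear": [0.003,-0.025,0],"delta_rot": [0,0,-0.6],"hand": 1},
    {"linear": [0.003,-0.03,0],"delta_rot": [0,0,-0.6],"hand": 1},
    {"linear": [0.003,-0.03,0],"delta_rot": [0,0,-0.6],"hand": 1},
    {"linear": [0.003,-0.03,0],"delta_rot": [0,0,-0.6],"hand": 1},
    {"linear": [0.003,-0.025,0],"delta_rot": [0,0,-0.6],"hand": 1},
    {"linear": [0.003,-0.016,0],"delta_rot": [0,0,-0.6],"hand": 1},
    {"linear": [0,0,0],"delta_rot": [0,0,0],"hand": 1},
    {"linear": [0,0,0],"delta_rot": [0,0,0],"hand": 1},
    {"linear": [0,0,0],"delta_rot": [0,0,0],"hand": 1},
  ],
)

```text
time: 5.52
tool_pos: [0.4889, 0.0615, 0.2422]
eef_rot: [0.7, 0.714, 0.0, -0.0]
ft_force: [0.0, 0.6, -2.4]
grip_width: 0.0174
finger_force: 58.7
```

```bash
python3 - <<'E'
from h import *
s=r.sense();print(s['tool_pos'],yaw(),s['ft_force'],s['time'])
p,d,c=cam("scene");X=cloud(d,c)
def box(lo,hi): 
    m=((X>lo)&(X<hi)).all(-1)&(d>0); return X[m]
x0,y0,_=s['tool_pos']
E=box([x0-.03,y0-.035,.115],[x0+.03,y0+.035,.19])
print("eye",len(E),E.min(0),E.max(0),cv2.minAreaRect((E[:,:2]*1000).astype(np.float32)))
print(np.histogram(E[:,2],15))
D=box([x0-.07,y0-.07,.035],[x0+.07,y0+.07,.07]);print("disc",len(D),D.min(0),D.max(0),np.median(D,0),cv2.minEnclosingCircle((D[:,:2]*1000).astype(np.float32)))
Nn=box([.54,.03,.165],[.66,.09,.21]);print("keeper y",Nn[:,1].min(),Nn[:,1].max(), Nn[:,0].min())
P=box([.575,.05,.150],[.63,.07,.17]);print("peg",P.min(0),P.max(0),P.mean(0)); print(np.polyfit(P[:,0],P[:,1],1))
P=box([.711,.045,.195],[.735,.075,.215]);print("post",P.mean(0))
cv2.imwrite("pics/s2.png",cv2.convertScaleAbs(cv2.resize(p[150:360,180:460,::-1],(800,600),interpolation=cv2.INTER_CUBIC),alpha=1.8))
E
```

```text
[0.48889698 0.06152416 0.24215449] (np.float64(1.1868094964772102), array([-2.80552424e-04,  3.35904935e-04, -9.99999904e-01])) [ 0.0080058   0.63175153 -2.35381185] 5.525
eye 290 [0.48563998 0.0372593  0.11518285] [0.49449018 0.08816902 0.1896714 ] ((489.9746398925781, 62.720001220703125), (8.599533081054688, 50.91781234741211), 1.0717391967773438)
(array([ 8,  6,  6, 28, 36, 27, 10,  8, 12, 12, 12, 12, 44, 60,  9]), array([0.11518285, 0.12014875, 0.12511466, 0.13008056, 0.13504646,
       0.14001237, 0.14497827, 0.14994417, 0.15491008, 0.15987598,
       0.16484188, 0.16980779, 0.17477369, 0.17973959, 0.1847055 ,
       0.1896714 ]))
disc 1294 [0.43988144 0.01470281 0.04859647] [0.53681909 0.10996383 0.06970968] [0.49259862 0.06465047 0.05322263] ((488.3222351074219, 63.16381072998047), 48.670082092285156)
keeper y 0.039956702144332966 0.08219998643813176 0.5503348225400695
peg [0.58911134 0.05615651 0.16052523] [0.62999823 0.06632021 0.16784815] [0.61053048 0.06140721 0.16453717]
[0.012915   0.05352221]
post [0.72316487 0.06319663 0.20603243]
```

View pics/s2.png

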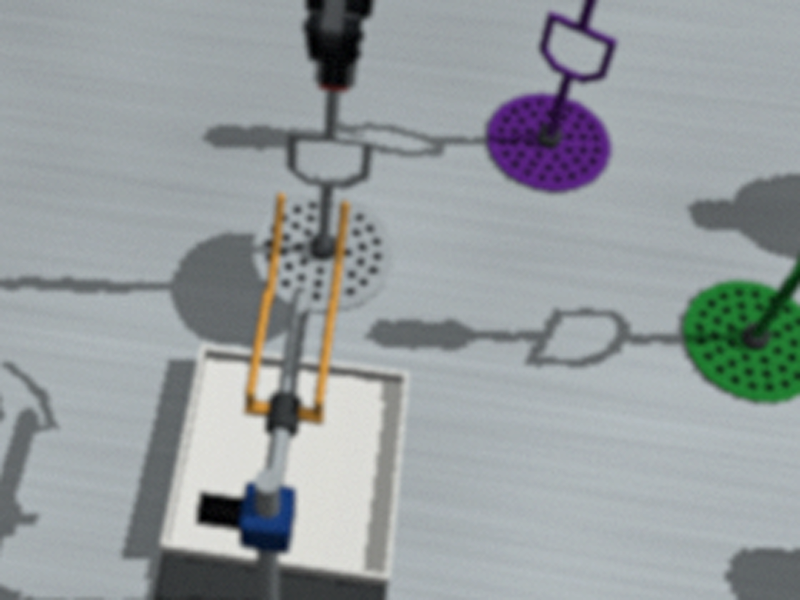

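The eye (324,155) is upright and lines up with the peg's tip (303,300) and both keeper bars, within 1.5 mm in y. The remaining distance to the seat is +0.137 m in x.

Call:
arm_command(
  motion=[
    {"linear": [0.015,-0.0015,0.001],"delta_rot": [0,0,0],"hand": 1},
    {"linear": [0.02,0,0],"delta_rot": [0,0,0],"hand": 1},
    {"linear": [0.02,0,0],"delta_rot": [0,0,0],"hand": 1},
    {"linear": [0.015,0,0],"delta_rot": [0,0,0],"hand": 1},
    {"linear": [0.01,0,0],"delta_rot": [0,0,0],"hand": 1},
    {"linear": [0.01,0,0],"delta_rot": [0,0,0],"hand": 1},
    {"linear": [0.01,0,0],"delta_rot": [0,0,0],"hand": 1},
    {"linear": [0.01,0,0],"delta_rot": [0,0,0],"hand": 1},
    {"linear": [0.01,0,0],"delta_rot": [0,0,0],"hand": 1},
    {"linear": [0.01,0,0],"delta_rot": [0,0,0],"hand": 1},
    {"linear": [0.008,0,0],"delta_rot": [0,0,0],"hand": 1},
    {"linear": [0,0,0],"delta_rot": [0,0,0],"hand": 1},
    {"linear": [0,0,0],"delta_rot": [0,0,0],"hand": 1},
  ],
)

```text
time: 7.2
tool_pos: [0.6268, 0.0593, 0.2431]
eef_rot: [0.7, 0.714, -0.0, -0.0]
ft_force: [-0.3, 0.8, -3.0]
grip_width: 0.0173
finger_force: 60.2
```

```bash
cat > chk.py <<'E'
from h import *
import sys
s=r.sense();print(s['tool_pos'],yaw(),s['ft_force'],s['wrist_torque'],s['time'])
p,d,c=cam("scene");X=cloud(d,c)
q=p.astype(int);br=(q[...,0]>90)&(q[...,0]-q[...,2]>50)&(d>0)&(X[...,2]>.14)&(X[...,0]>.53)&(X[...,0]<.68)
B=X[br];print("keeper",len(B))
for a in np.arange(.54,.68,.012):
    b=B[(B[:,0]>=a)&(B[:,0]<a+.012)]
    if len(b):print(round(a,3),len(b),b[:,2].mean().round(4),b[:,1].min().round(3),b[:,1].max().round(3))
m=(X[...,2]>.115)&(X[...,2]<.19)&(abs(X[...,0]-.627)<.02)&(abs(X[...,1]-.061)<.04)&(d>0)&~br
E=X[m];print("eye",len(E),E.min(0),E.max(0))
m=(X[...,2]>.028)&(X[...,2]<.07)&(abs(X[...,0]-.627)<.07)&(abs(X[...,1]-.061)<.06)&(d>0);D=X[m]
if len(D):print("disc",len(D),np.median(D,0),cv2.minEnclosingCircle((D[:,:2]*1000).astype(np.float32)))
cv2.imwrite("pics/%s.png"%sys.argv[1],cv2.convertScaleAbs(cv2.resize(p[170:380,180:460,::-1],(800,600),interpolation=cv2.INTER_CUBIC),alpha=1.8))
E
python3 chk.py s3
```

```text
[0.62682603 0.05927066 0.24309859] (np.float64(1.1237099513556896), array([-5.56067729e-04,  1.23586953e-05, -9.99999845e-01])) [-0.29975852  0.76662431 -3.01252996] [ 0.01429804 -0.06653444  0.02685297] 7.2
keeper 240
0.552 2 0.2171 0.077 0.079
0.564 4 0.1967 0.078 0.079
0.576 14 0.1836 0.077 0.079
0.588 12 0.1779 0.077 0.08
0.6 17 0.1893 0.042 0.081
0.612 35 0.1878 0.041 0.081
0.624 28 0.1859 0.041 0.081
0.636 42 0.1844 0.042 0.081
0.648 42 0.1822 0.042 0.082
0.66 44 0.1738 0.042 0.081
eye 372 [0.60716212 0.03401951 0.13255198] [0.6466905  0.08585748 0.1899032 ]
disc 1441 [0.6324626  0.06931155 0.05394361] ((626.6828002929688, 59.77580642700195), 48.221832275390625)
```

View pics/s3.png

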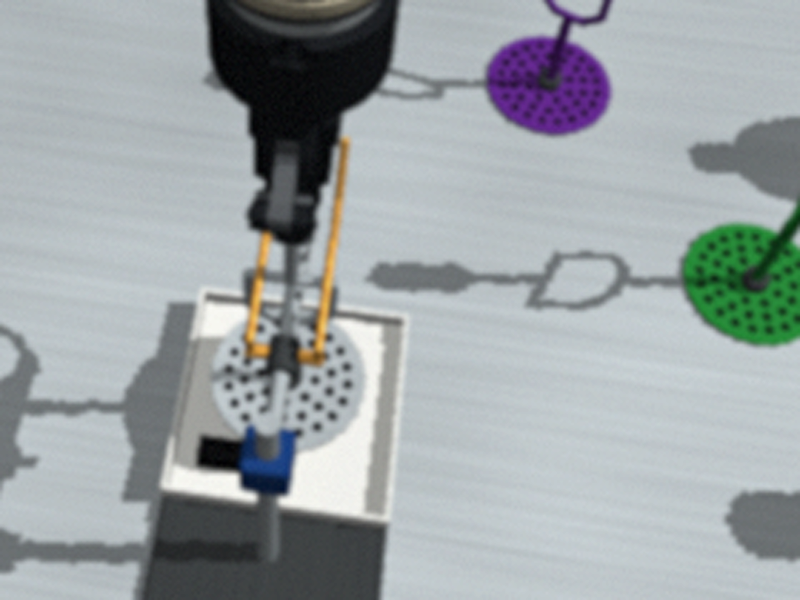

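The eye is at the seat, at (288,275) behind the collar. The keeper is held slightly raised on the eye's top bar, and its lip is in front of the eye at x≈0.597. Now I lower the eye.

Call:
arm_command(
  motion=[
    {"linear": [0,0.0013,-0.004],"delta_rot": [0,0,0],"hand": 1},
    {"linear": [0,0,-0.004],"delta_rot": [0,0,0],"hand": 1},
    {"linear": [0,0,-0.002],"delta_rot": [0,0,0],"hand": 1},
    {"linear": [0,0,0],"delta_rot": [0,0,0],"hand": 1},
    {"linear": [0,0,0],"delta_rot": [0,0,0],"hand": 1},
  ],
)

```text
time: 7.88
tool_pos: [0.6272, 0.0606, 0.2334]
eef_rot: [0.7, 0.714, 0.0, 0.0]
ft_force: [0.8, 0.4, -2.6]
grip_width: 0.0173
finger_force: 60.3
```

Not in contact yet, as the wrist still carries about 2.6 N. I'll lower in small steps.

Call:
arm_command(
  motion=[
    {"linear": [0,0,-0.001],"delta_rot": [0,0,0],"hand": 1},
    {"linear": [0,0,0],"delta_rot": [0,0,0],"hand": 1},
    {"linear": [0,0,0],"delta_rot": [0,0,0],"hand": 1},
  ],
)

```text
time: 8.25
tool_pos: [0.6273, 0.0606, 0.2326]
eef_rot: [0.7, 0.714, 0.0, 0.0]
ft_force: [0.2, 0.1, -1.1]
grip_width: 0.0174
finger_force: 60.5
```

Call:
arm_command(
  motion=[
    {"linear": [0,0,-0.001],"delta_rot": [0,0,0],"hand": 1},
    {"linear": [0,0,0],"delta_rot": [0,0,0],"hand": 1},
    {"linear": [0,0,0],"delta_rot": [0,0,0],"hand": 1},
  ],
)

```text
time: 8.62
tool_pos: [0.6274, 0.0605, 0.2322]
eef_rot: [0.7, 0.714, 0.0, 0.0]
ft_force: [-0.6, -0.0, 4.4]
grip_width: 0.0174
finger_force: 61.0
```

The grid now rests on the peg. Release gently, then withdraw straight up.

Call:
arm_command(
  motion=[
    {"linear": [0,0,0],"delta_rot": [0,0,0],"hand": 0.77},
    {"linear": [0,0,0],"delta_rot": [0,0,0],"hand": 0.7},
    {"linear": [0,0,0],"delta_rot": [0,0,0],"hand": 0.6},
    {"linear": [0,0,0],"delta_rot": [0,0,0],"hand": 0.45},
    {"linear": [0,0,0],"delta_rot": [0,0,0],"hand": 0.3},
    {"linear": [0,0,0],"delta_rot": [0,0,0],"hand": 0.3},
  ],
  grip_force=20,
)

```text
time: 9.38
tool_pos: [0.6271, 0.0605, 0.2313]
eef_rot: [0.7, 0.714, 0.0, 0.0]
ft_force: [0.3, 0.1, -0.0]
grip_width: 0.0598
finger_force: 0.0
```

```bash
python3 chk.py s4; python3 - <<'E'
from h import *
print(r.sense()['grip_width'])
p,d,c=cam("wrist");cv2.imwrite("pics/w4.png",cv2.convertScaleAbs(p[...,::-1],alpha=1.6))
E
```

```text
[0.62707539 0.06054696 0.23125332] (np.float64(1.1244748552135355), array([ 1.06312168e-05, -9.83840002e-06, -1.00000000e+00])) [ 0.34516409  0.0832179  -0.01488524] [-0.01585725 -0.00847058 -0.00085371] 9.375
keeper 208
0.552 11 0.1912 0.077 0.079
0.564 13 0.1791 0.077 0.079
0.576 17 0.1701 0.077 0.08
0.588 7 0.167 0.077 0.079
0.6 15 0.1809 0.077 0.081
0.612 16 0.1808 0.077 0.081
0.624 21 0.1852 0.042 0.081
0.636 39 0.181 0.042 0.081
0.648 39 0.1802 0.042 0.082
0.66 30 0.1712 0.043 0.081
eye 277 [0.60947184 0.03548324 0.11767808] [0.64694141 0.08718833 0.18205343]
disc 1394 [0.63341849 0.0730573  0.0434042 ] ((628.465576171875, 62.344757080078125), 48.532508850097656)
0.0595213871888958
```

View pics/w4.png

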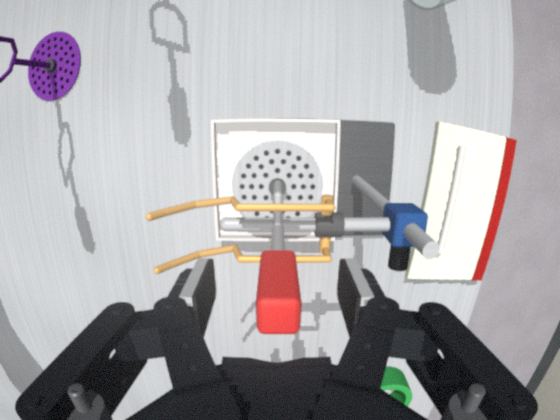

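The wrist view shows the handle at (278,290), free between the open fingers (210 and 345). The stem at (278,200) is between the keeper bars, behind the lip (237,205), with the keeper shut. Withdraw upward.

Call:
arm_command(
  motion=[
    {"linear": [0,0,0.02],"delta_rot": [0,0,0],"hand": 0.3},
    {"linear": [0,0,0.04],"delta_rot": [0,0,0],"hand": 0.3},
    {"linear": [0,0,0.05],"delta_rot": [0,0,0],"hand": 0.3},
    {"linear": [-0.02,0,0.05],"delta_rot": [0,0,0],"hand": 0.3},
    {"linear": [-0.05,0,0.02],"delta_rot": [0,0,0],"hand": 0.3},
    {"linear": [-0.05,0,0],"delta_rot": [0,0,0],"hand": 0.3},
    {"linear": [-0.05,0,0],"delta_rot": [0,0,0],"hand": 0.3},
    {"linear": [0,0,0],"delta_rot": [0,0,0],"hand": 0.3},
    {"linear": [0,0,0],"delta_rot": [0,0,0],"hand": 0.3},
    {"linear": [0,0,0],"delta_rot": [0,0,0],"hand": 0.3},
    {"linear": [0,0,0],"delta_rot": [0,0,0],"hand": 0.3},
  ],
)

```text
time: 10.85
tool_pos: [0.458, 0.0605, 0.4111]
eef_rot: [0.7, 0.714, -0.0, -0.0]
ft_force: [-0.0, -0.4, 0.2]
grip_width: 0.0595
finger_force: 0.0
```

```bash
python3 chk.py s5
```

```text
[0.45796086 0.06051304 0.41113358] (np.float64(1.1154435523912825), array([-4.98381420e-04, -2.15864648e-05, -9.99999876e-01])) [-0.01368719 -0.40245344  0.22300074] [-0.03334106  0.07289753 -0.01539473] 10.85
keeper 286
0.552 1 0.2026 0.042 0.042
0.564 2 0.1738 0.078 0.078
0.576 13 0.1715 0.077 0.08
0.588 13 0.1668 0.042 0.079
0.6 24 0.1811 0.041 0.081
0.612 45 0.2147 0.041 0.08
0.624 100 0.2578 0.043 0.081
0.636 36 0.1884 0.042 0.081
0.648 32 0.1808 0.042 0.081
0.66 20 0.1713 0.043 0.081
eye 381 [0.60769164 0.035514   0.1156897 ] [0.64655328 0.08721855 0.18951357]
disc 1400 [0.63335074 0.07327352 0.04333787] ((628.3182983398438, 61.926414489746094), 48.39960479736328)
```

View pics/s5.png

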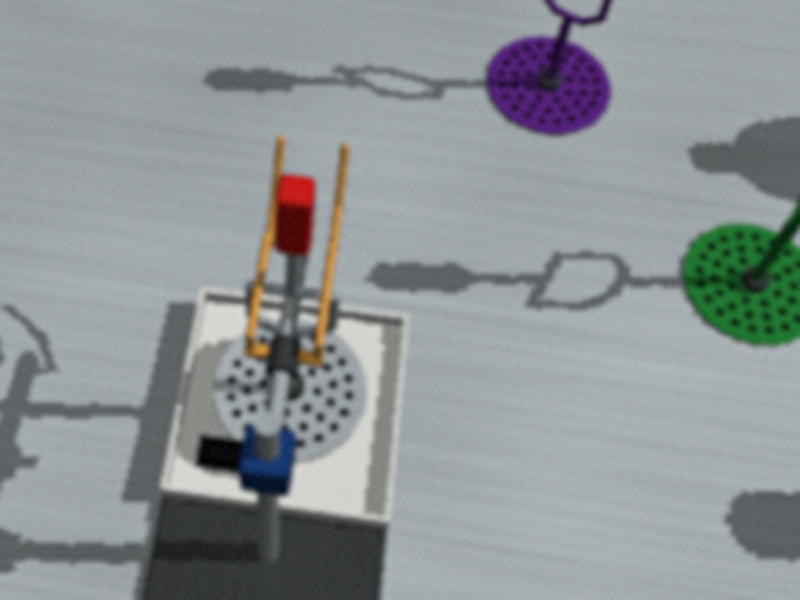

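The grid hangs upright on the peg, with its handle at (296,215) and its disc level at (290,390). The keeper is shut in front of the eye and the arm is clear.

```bash
python3 -c "
from plant import r
print(r.hand_in())"
```

```text
the job is handed in; nothing more can be done
None
```

The red-handled steel grid hangs upright and free on the peg with the keeper shut in front of its eye, the blue-handled grid was not touched, and I handed the job in at about 11 s on the robot's clock; no verdict was returned.

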